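# Sort out the muddled windowsill

## Robot

A 6-joint arm with a two-finger parallel gripper is mounted at the origin on the work surface. World frame = base frame: x ahead of the robot, y to its left, z up, the work surface at z = 0. Lengths are in m, angles in rad, forces in N, time in s.
With the tool pointing down it reaches from about 0.35 to 0.85 m from the base axis. Payload 8.1 kg.
Tool frame: the origin (TCP) lies at the centre of the arm's flange, where the gripper is bolted on; the fingertips stand 186 mm ahead of it and the grasp point (between the pads) lies 167 mm ahead of it (robot.grasp_offset is the distance from the TCP to the grasp point, in m); z points along the fingers, y is the line along which they close (so a half turn about z gives the same grasp; the last joint's range is limited). The gripper opens to 93 mm and grips with 3 to 60 N. Pads are 15 mm wide; open, the fingers measure 128 mm over their backs; the gripper's body (75 mm by 188 mm) begins 65 mm behind the grasp point.
Start: joints at [1.151, 0.13, 1.488, -0, 1.523, -0.085], TCP at [0.197, 0.567, 0.405] pointing down, gripper open.
Joint ranges: [-2.96, 2.96], [-0.89, 2.26], [0.02, 2.5], [-1.34, 4.48], [0, 2.73], [-2.66, 2.66]. Speed limits (rad/s): [2.39, 2.39, 2.79, 3.14, 3.14, 3.14].

## Interface

Orientations are given as a rotation vector (axis times angle).
In Python, from plant import robot gives the robot as it stands.
- The arm moves only by the tool drive_tool, never from a script. Its argument "moves" is one flat list of numbers, 7 for each row, row after row: the finger opening in mm, from 0 to 93, then the shift along the tool's x, y, z in mm, then the turn, a rotation vector about the tool's x, y, z in degrees. A call has 1 to 8 rows; each row shifts and turns the commanded pose from where the row before left it, along the tool's axes as they then stand; what a row does not reach is not made up. A row lasts 1/10 s, in which the tool goes at most 50 mm and 8.59 degrees, less where a joint would pass 70% of its speed; a pose out of reach is approached as far as the arm can. A call is refused whole if a number of a shift passes 50 or a number of a turn 8.59, either way. A call with a gripper value outside its range is refused whole. The fingers move at their own pace and stop on an object; "grip_force" is the grip in N (left out, the last holds). Time passes only in rows, so rows that do not move let the fingers close. It gives the time, the measured TCP pose, the force, the opening and the grip force at its end, in the units of the state.
- robot.read_state(): the state, without advancing time (a new reading comes with each control period).
- robot.read_camera(name): name is "scene" or "side" or "wrist"; returns a dict with "color" (384x512x3 uint8, red, green, blue), "depth" (384x512 float32, m along the optical axis (not along the pixel's ray), 0 where there is no reading), "mtx" (3x3 intrinsics, pixels), "dist_coeffs" ([k1, k2, p1, p2, k3] as OpenCV has them; the pictures are not rectified), "R" (3x3) and "t" (3): a world point X has camera coordinates R X + t. Camera axes: x right, y down, z forward; pixel columns grow to the right and rows downward; lengths in m; the calibration is good to about 2 mm. A picture is of the moment at which its call begins.
- robot.close_job(): hands the job in; it is judged then, once.
The state is a dict: "t": time; "q": joint angles; "dq": joint speeds; "joint_torque": joint torques, N m; "tool_pos": TCP position; "orientation": TCP orientation; "force": force on the tool from outside, world axes, zero at the start; "wrist_torque": the same for the moment, N m; "opening": finger opening in m; "gripper_force": force on a finger pad.
Only numpy, scipy, OpenCV 4.12 (cv2) and the standard library are available. Lean on these libraries where they do the work, as an engineer would, in place of code of your own. Each camera call takes 0.05 s, during which the arm holds its last target. There are 200 camera calls.

## Task

After dusting, four things on the window ledge were put back in each other's places: set each one upright in the middle of its own place - the cactus pot on the blue saucer, the orange phone stand on the black charging pad, the brass sugar tin on the red glazed coaster, and the green pencil case lengthwise along the dark wooden board. Every place is taken, so use the empty cork mat as the spare spot on the way; nothing may be left on it, and no two things stacked. Never tip any of the four over, and do not push or knock the white coffee cup standing among them.

Things in the scene. Friction and masses are not known exactly. Their poses are not given: they have to be found in the camera images.
- pot: Loose terracotta flower pot with a small round green cactus, about 0.25 kg. The pot tapers from 48 mm across at the foot to an upright rim band 60 mm across, which spans heights 38 to 58 mm; the cactus (36 mm across) rises from the pot's mouth to 90 mm. Grip it across the rim band. Origin: centre of its underside; z up.
- stand: Loose orange hard-silicone phone stand, rigid, about 0.14 kg. Base 70 (x) by 52 (y) by 14 mm with a low lip, 18 mm high, at its -x edge; a back plate 52 mm wide (along y) and 12 mm thick rises over the middle of the base to 78 mm, leaning 15 degrees towards +x, and passes x = 0 to 5 mm at heights 35 to 55 mm. Grip it across its 52 mm width (y). Origin: centre of its underside; z up.
- case: Loose green plastic box pencil case, closed, 140 (x, length) by 50 (y, width) by 34 mm (height), about 0.16 kg, with a dark seam and a white clasp in the middle of one long side (-y). Grip it across its width. It is longer than most of the places and may stick out over them. Origin: centre of its underside; z up.
- tin: Loose round brass sugar tin, about 0.2 kg, 56 mm across with upright sides to 56 mm height; a low domed lid with a small knob, fixed on, rises to 69 mm. Origin: centre of its underside; z up.
- saucer: Home of the pot: round blue ceramic saucer, fixed, 116 mm across. Its flat floor lies 6 mm above the ledge; a low rim, 10 mm above the ledge, runs around it outside radius 52 mm. Origin: centre of its underside; z up.
- charger: Home of the phone stand: flat black square charging pad, fixed, 104 by 104 by 6 mm, with a small grey plug stub at its +x edge. Origin: centre of its underside; z up.
- coaster: Home of the sugar tin: flat square red glazed coaster, fixed, 100 by 100 by 6 mm. Origin: centre of its underside; z up.
- board: Home of the pencil case: flat dark wooden board, fixed, 170 (x, length) by 80 (y) by 6 mm. The case lies along it, either way round. Origin: centre of its underside; z up.
- cork_mat: The spare spot: flat round cork mat, fixed, 110 mm across, 6 mm high, empty at the start. The four homes and this mat lie 165 mm or more apart, centre to centre; which lies where changes. Origin: centre of its underside; z up.
- cup: Bystander: small loose white coffee cup without a handle, about 58 mm across and 55 mm high, standing among the things. Must stay where it is. Origin: centre of its underside; z up.
There are look-alikes about, which are no part of the job. Of the things that look like the saucer, take the one that is nearest to the robot's base at the start.

How it is judged:
By the outcome, as a careful person would: the job done as asked, in the order asked, and still so for the second after the job is handed in, with the robot touching nothing.
It also fails if it takes over 147 s, if anything falls off the work surface, if the arm or the gripper's body presses on something with over 40 N, if the wrist force passes 120 N, or if a joint passes its speed limit or range.

## Working session

There is one attempt and no reset: what is moved stays moved. The work goes in short steps, Python scripts to look and compute and a tool call to move; the robot and the scene stay as the last step left them, time stands still between calls to the robot, and variables do not carry over. Pictures are saved under pics/ and viewed, at most 14 in all, crops included, and the job is handed in when it is done.

Besides the shell and the picture viewer there is one more tool, called after "Request:" as a command line: name --argument value ..., lists and objects as JSON in quotes. drive_tool: Moves the arm, as the interface text tells. Its arguments: {"type":"object","properties":{"moves":{"type":"array","items":{"type":"number"}},"grip_force":{"type":"number"}},"required":["moves"]}

```bash
ls; mkdir -p pics
python3 - <<'E'
from plant import robot
import cv2,pickle
d={}
for n in("scene","side","wrist"):
    c=robot.read_camera(n);d[n]=c
    cv2.imwrite(f"pics/{n}0.png",c["color"][:,:,::-1])
    print(n,c["mtx"].tolist(),c["dist_coeffs"],(-c["R"].T@c["t"]).round(3),c["R"][2].round(3))
pickle.dump(d,open("c0.pkl","wb"))
print(robot.read_state(),robot.grasp_offset)
E
```

```text
pics
scene [[439.73418634974195, 0.0, 261.19427759505396], [0.0, 439.73418634974195, 192.94993463859743], [0.0, 0.0, 1.0]] [-0.12271523  0.          0.          0.          0.        ] [ 1.212 -0.212  0.765] [-0.666  0.186 -0.722]
side [[430.9881319963074, 0.0, 248.13042105291407], [0.0, 430.9881319963074, 190.49104959945774], [0.0, 0.0, 1.0]] [0.0231937 0.        0.        0.        0.       ] [ 0.024 -0.525  0.899] [ 0.481  0.466 -0.742]
wrist [[272.8810438833037, 0.0, 258.28735446599313], [0.0, 272.8810438833037, 194.01034963824426], [0.0, 0.0, 1.0]] [-0.01153559  0.          0.          0.          0.        ] [0.128 0.591 0.383] [ 0.248 -0.088 -0.965]
{'t': 0.15, 'q': array([ 1.15063672e+00,  1.30984883e-01,  1.48900633e+00, -2.47330218e-06,
        1.52299487e+00, -8.54147876e-02]), 'dq': array([ 0.00136781, -0.00045788, -0.0028708 ,  0.00124371, -0.00011381,
        0.00022208]), 'joint_torque': array([ 1.38145300e-03, -5.60468459e+01, -4.92338777e+01,  7.67011405e-02,
        3.05165781e-02, -1.32677028e-04]), 'tool_pos': array([0.1970359 , 0.56654696, 0.40394243]), 'orientation': array([-5.23306405e-01, -3.09734980e+00,  2.11997350e-03]), 'force': array([-0.96495937, -0.15331186,  0.08774394]), 'wrist_torque': array([-0.00759654,  0.01137817, -0.01914564]), 'gripper_force': 0.0, 'opening': 0.09336944541620107} 0.1673
```

View pics/scene0.png

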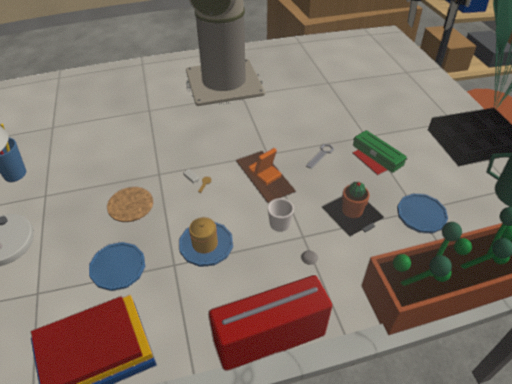

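View pics/side0.png

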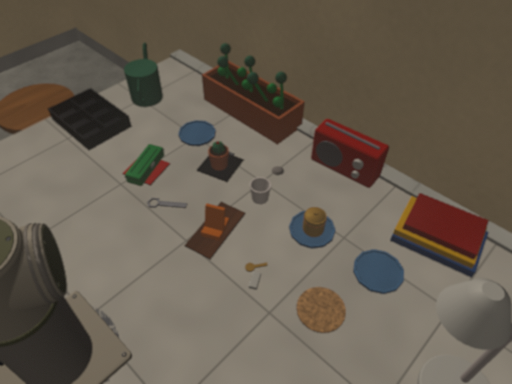

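The scene view shows the pot on the black pad (355,200), the stand on the board (266,172), the case on the red coaster (378,152) and the tin on a blue saucer (206,243). The cork mat is at (130,203) and the cup at (281,214). There are three blue saucers: (206,243), (117,265) and (422,212). Next I'll work out world positions and check which saucer is nearest the base.

```bash
cat > h.py <<'E'
import numpy as np,cv2
def cloud(c):
    z=c["depth"];h,w=z.shape
    u,v=np.meshgrid(np.arange(w),np.arange(h))
    n=cv2.undistortPoints(np.stack([u,v],-1).reshape(-1,1,2).astype(float),c["mtx"],c["dist_coeffs"]).reshape(h,w,2)
    P=np.dstack([n*z[...,None],z])
    W=(P-c["t"])@c["R"]; W[z==0]=np.nan
    return W
def ortho(cs,x0=.2,x1=.9,y0=-.5,y1=.5,s=.00145):
    # rows: x decreasing downward; cols: y decreasing to right
    H,Wd=int((x1-x0)/s),int((y1-y0)/s);im=np.zeros((H,Wd,3),np.uint8)
    for c in cs:
        W=cloud(c).reshape(-1,3);C=c["color"].reshape(-1,3)
        k=np.isfinite(W).all(1);W,C=W[k],C[k];o=np.argsort(W[:,2]);W,C=W[o],C[o]
        r=((x1-W[:,0])/s).astype(int);q=((y1-W[:,1])/s).astype(int)
        k=(r>0)&(r<H-1)&(q>0)&(q<Wd-1)
        for dr in(-1,0,1):
            for dq in(-1,0,1): im[r[k]+dr,q[k]+dq]=C[k][:,::-1]
    return im
E
python3 - <<'E'
import pickle,numpy as np,cv2
from h import *
d=pickle.load(open("c0.pkl","rb"))
W=cloud(d["scene"])
for n,(u,v) in dict(potrim=(355,203),cork=(130,203),sauA=(186,243),sauB=(117,265),sauC=(422,212),tin=(204,226),case=(380,148),cup=(281,214),stand=(266,172),ledge=(330,240)).items():
    p=W[v,u];print(n,p.round(3),np.hypot(*p[:2]).round(3))
Ws=cloud(d["side"])
for n,(u,v) in dict(cork=(320,308),sauA=(298,232),sauB=(378,271),sauC=(197,132),ledge=(300,280)).items(): print(n,Ws[v,u].round(3))
cv2.imwrite("pics/ortho.png",ortho([d["scene"],d["side"]]))
E
```

```text
potrim [0.647 0.158 0.062] 0.666
cork [ 0.463 -0.324  0.007] 0.565
sauA [ 0.616 -0.213  0.009] 0.652
sauB [ 0.635 -0.363  0.008] 0.732
sauC [0.671 0.329 0.006] 0.747
tin [ 0.632 -0.171  0.072] 0.655
case [0.471 0.31  0.041] 0.564
cup [0.594 0.007 0.013] 0.594
stand [0.458 0.011 0.019] 0.458
ledge [0.686 0.092 0.003] 0.692
cork [ 0.459 -0.326  0.006]
sauA [ 0.587 -0.157  0.008]
sauB [ 0.631 -0.367  0.006]
sauC [0.672 0.328 0.004]
ledge [ 0.487 -0.247 -0.001]
```

View pics/ortho.png

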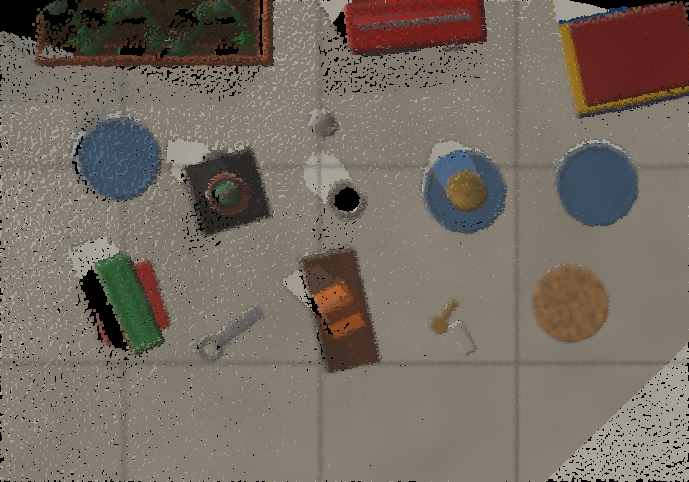

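The overhead reconstruction shows saucer A at (464,190), 0.65 m from the base, with the tin on it. The look-alikes are farther: B at (597,183) is 0.73 m away and C at (118,158) is 0.75 m. So the saucer under the tin is the right one. The pot is at (230,193), the stand at (338,308) and the case at (130,303). The only other red things are the books and the radio, and the coaster is under the case. Now the precise measurements.

```bash
cat >> h.py <<'E'
def merged(cs):
    W=np.vstack([cloud(c).reshape(-1,3) for c in cs]);C=np.vstack([c["color"].reshape(-1,3) for c in cs])
    k=np.isfinite(W).all(1);W,C=W[k],C[k]
    return W,cv2.cvtColor(C[None],cv2.COLOR_RGB2HSV)[0].astype(int),C.astype(int)
from scipy.optimize import least_squares
def circ(p,r=None):
    m=p.mean(0)
    f=(lambda a:np.hypot(*(p-a[:2]).T)-r) if r else (lambda a:np.hypot(*(p-a[:2]).T)-a[2])
    return least_squares(f,[*m]+([] if r else [.03]),loss="soft_l1",f_scale=.002).x
def rect(p):
    (x,y),(a,b),t=cv2.minAreaRect((p*1000).astype(np.float32))
    return round(x,1),round(y,1),round(a,1),round(b,1),round(t,1)
E
cat > m.py <<'E'
from h import *
def near(W,xy,r,z0,z1): return (np.hypot(W[:,0]-xy[0],W[:,1]-xy[1])<r)&(W[:,2]>z0)&(W[:,2]<z1)
def trim(p,r=.005,n=6):
    from scipy.spatial import cKDTree
    t=cKDTree(p);return p[np.array([len(x) for x in t.query_ball_point(p,r)])>n]
def all_(cs):
    W,H,C=merged(cs);h,s,v=H.T
    def pr(n,k,f):
        p=trim(W[k][:,:2]) if k.sum()>20 else W[k][:,:2]
        print(n,k.sum(), "z",np.percentile(W[k][:,2],[5,50,95]).round(4), f(p))
    R=lambda p:(rect(p))
    def hc(p):
        (x,y),r=cv2.minEnclosingCircle((p*1000).astype(np.float32));return np.round([x,y,r],1)
    blue=(h>95)&(h<120)&(s>90)
    for n,xy in dict(sauA=(.625,-.175),cork=(.462,-.328)).items():
        k=near(W,xy,.075,.0,.016)&(blue if n[0]=='s' else (h>5)&(h<22)&(s>80)); pr(n,k,hc)
    pr("pad",near(W,(.62,.17),.09,.0,.016)&(v<75)&(s<110),R)
    pr("board",near(W,(.45,.005),.11,.0,.014)&(h<15)&(s>60)&(v<130),R)
    pr("coaster",near(W,(.46,.3),.10,.0,.014)&((h<6)|(h>172))&(s>120),R)
    pr("case",near(W,(.46,.31),.1,.028,.045)&(h>45)&(h<90)&(s>90),R)
    pr("pot",near(W,(.62,.165),.06,.046,.063)&((h<18)|(h>170))&(s>60),lambda p:(circ(p).round(4),circ(p,.03).round(4)))
    pr("tin",near(W,(.62,-.175),.06,.025,.06),lambda p:(circ(p).round(4),circ(p,.028).round(4)))
    pr("stand",near(W,(.45,.01),.07,.012,.03)&(h<20)&(s>150),R)
    pr("plate",near(W,(.45,.01),.07,.045,.1)&(h<20)&(s>150),R)
    pr("cup",near(W,(.61,-.003),.06,.02,.06),lambda p:(circ(p,.029).round(4)))
E
python3 - <<'E'
import pickle
from m import *
d=pickle.load(open("c0.pkl","rb"))
for c in (["scene","side"],["scene"],["side"]):
    print(c);all_([d[k] for k in c])
E
```

```text
['scene', 'side']
sauA 1214 z [0.0043 0.0073 0.0115] [ 626.3 -174.1   58.9]
cork 2965 z [0.0035 0.0063 0.009 ] [ 461.2 -325.9   56.3]
pad 1445 z [0.0031 0.0065 0.0094] (624.8, 168.5, 104.9, 101.2, 17.6)
board 1865 z [0.003  0.0064 0.0098] (452.4, 5.2, 173.1, 77.8, 13.9)
coaster 461 z [0.0022 0.0057 0.0083] (474.7, 279.6, 99.2, 29.6, 23.5)
case 1131 z [0.0361 0.0397 0.0426] (462.9, 312.5, 142.7, 44.9, 22.5)
pot 261 z [0.0477 0.0569 0.0626] (array([0.6198, 0.171 , 0.0294]), array([0.6195, 0.1717]))
tin 483 z [0.0272 0.0442 0.0588] (array([ 0.624 , -0.1754,  0.0279]), array([ 0.624 , -0.1754]))
stand 570 z [0.0155 0.0212 0.0265] (451.0, 5.7, 74.6, 50.5, 25.7)
plate 383 z [0.0488 0.0718 0.0844] (456.5, 7.0, 26.9, 47.5, 29.8)
cup 917 z [0.0233 0.0429 0.0565] [ 0.6106 -0.0038]
['scene']
sauA 986 z [0.005  0.0075 0.0117] [ 626.7 -172.6   58. ]
cork 1224 z [0.0046 0.0068 0.0094] [ 463.6 -324.8   53.7]
pad 909 z [0.0049 0.0071 0.0097] (626.1, 169.9, 100.0, 100.2, 16.9)
board 877 z [0.005  0.0074 0.0101] (455.9, 5.1, 164.6, 74.8, 15.9)
coaster 255 z [0.0039 0.0063 0.0085] (476.7, 279.9, 91.7, 
[... 519 characters left out ...]
cork 1741 z [0.0032 0.0058 0.0086] [ 459.7 -327.    54.6]
pad 536 z [0.0023 0.0051 0.0082] (619.0, 167.6, 93.4, 94.6, 17.6)
board 988 z [0.0024 0.0052 0.0084] (449.0, 5.2, 166.5, 75.3, 13.7)
coaster 206 z [0.0018 0.0049 0.008 ] (470.4, 278.5, 86.7, 22.1, 20.8)
case 518 z [0.0359 0.0388 0.0416] (456.3, 309.9, 128.1, 41.4, 24.0)
pot 123 z [0.0472 0.0584 0.0627] (array([0.6206, 0.1704, 0.0297]), array([0.6208, 0.1706]))
tin 203 z [0.0282 0.0461 0.0594] (array([ 0.6238, -0.1771,  0.0272]), array([ 0.6246, -0.1766]))
stand 263 z [0.0156 0.0209 0.0285] (446.9, 4.6, 67.1, 49.2, 27.0)
plate 261 z [0.0481 0.0675 0.0831] (452.8, 5.0, 18.5, 47.4, 32.6)
cup 357 z [0.0228 0.0416 0.0552] [ 0.6088 -0.0052]
```

```bash
cat > go.py <<'E'
import sys,numpy as np
from scipy.spatial.transform import Rotation as Ro
from plant import robot
def go(*targets):
    """each target: grasp x,y,z (mm), psi (deg of tool y). Prints turn about tool z first, then shift in tool axes."""
    s=robot.read_state();R=Ro.from_rotvec(s["orientation"]).as_matrix()
    p=s["tool_pos"]*1000+R[:,2]*robot.grasp_offset*1000
    psi=np.degrees(np.arctan2(R[1,1],R[0,1]))
    print("t",round(s["t"],2),"grasp",p.round(1),"psi",psi.round(1),"tilt",np.degrees(np.arccos(-R[2,2])).round(2),"open",round(s["opening"]*1000,1),"F",s["force"].round(1),"gf",round(s["gripper_force"],1))
    for x,y,z,ps in targets:
        a=np.radians(ps);Rt=np.array([[-np.sin(a),np.cos(a),0],[np.cos(a),np.sin(a),0],[0,0,-1]])
        Rt[:,0]=np.cross(Rt[:,1],Rt[:,2])
        q6=np.degrees(np.arctan2(y,x))-ps
        d=(psi-ps+90)%180-90 if False else psi-ps
        print("turn z",round(d,1),"shift",(Rt.T@(np.array([x,y,z])-p)).round(1),"q6 after",round(q6,1))
        p=np.array([x,y,z]);psi=ps
if __name__=="__main__":
    a=list(map(float,sys.argv[1:]));go(*[a[i:i+4] for i in range(0,len(a),4)])
E
python3 go.py 620 171 160 20 620 171 54 20 620 171 180 20 461.5 -326 180 20 461.5 -326 55 20
```

```text
t 0.15 grasp [196.9 566.3 236.6] psi 70.8 tilt 0.08 open 93.4 F [-1.  -0.2  0.1] gf 0.0
turn z 50.8 shift [-516.2  262.3   76.6] q6 after -4.6
turn z 0.0 shift [  0.   0. 106.] q6 after -4.6
turn z 0.0 shift [   0.    0. -126.] q6 after -4.6
turn z 0.0 shift [-412.8 -318.9    0. ] q6 after -55.2
turn z 0.0 shift [  0.   0. 125.] q6 after -55.2
```

Request:
drive_tool --moves '[93,0,0,0,0,0,8.5,93,0,0,0,0,0,8.5,93,0,0,0,0,0,8.5,93,0,0,0,0,0,8.5,93,0,0,0,0,0,8.5,93,0,0,0,0,0,8.3,93,-20,10,2,0,0,0,93,-41,20.5,6,0,0,0]' --grip_force 25

```text
t: 0.95
tool_pos: [0.2455, 0.5207, 0.3968]
orientation: [-1.797, -2.576, -0.001]
force: [1.1, 0.0, 0.4]
opening: 0.0931
gripper_force: 0.0
```

Request:
drive_tool --moves '[93,-41,21,6,0,0,0,93,-41,21,6,0,0,0,93,-41,21,6,0,0,0,93,-41,21,6,0,0,0,93,-41,21,6,0,0,0,93,-41,21,6,0,0,0,93,-41,21,6,0,0,0,93,-41,21,6,0,0,0]'

```text
t: 1.75
tool_pos: [0.5178, 0.2676, 0.3483]
orientation: [-1.802, -2.574, 0.0]
force: [-0.2, 1.1, 0.5]
opening: 0.093
gripper_force: 0.0
```

Request:
drive_tool --moves '[93,-41,21,6,0,0,0,93,-41,21,6,0,0,0,93,-30,14.5,4,0,0,0,93,-14,7,5,0,0,0,93,0,0,0,0,0,0,93,0,0,0,0,0,0]'

```text
t: 2.35
tool_pos: [0.619, 0.1731, 0.3272]
orientation: [-1.801, -2.573, 0.001]
force: [-0.7, 0.9, 0.4]
opening: 0.0931
gripper_force: 0.0
```

```bash
cat > look.py <<'E'
import sys,cv2,pickle
from plant import robot
c=robot.read_camera("wrist");pickle.dump(c,open("w.pkl","wb"))
cv2.imwrite(f"pics/{sys.argv[1]}.png",c["color"][:,:,::-1])
E
python3 look.py w1; python3 go.py 620 171 160 20 620 171 54 20;python3 - <<'E'
import pickle
from m import *
c=pickle.load(open("w.pkl","rb"));W,H,C=merged([c]);h,s,v=H.T
k=near(W,(.62,.17),.06,.044,.064)&((h<18)|(h>170))&(s>60)
print(k.sum(),circ(W[k][:,:2]),circ(W[k][:,:2],.03),np.median(W[k][:,2]))
k=near(W,(.62,.17),.09,.0,.014)&(v<75)&(s<110);print(k.sum(),k.sum()>9 and rect(W[k][:,:2]))
E
```

```text
t 2.4 grasp [618.6 173.7 160.3] psi 20.1 tilt 0.05 open 93.2 F [0.2 0.9 0.2] gf 0.0
turn z 0.1 shift [-3.   0.3  0.3] q6 after -4.6
turn z 0.0 shift [  0.   0. 106.] q6 after -4.6
1056 [0.62006632 0.17262171 0.02679271] [0.62045368 0.17043305] 0.06329229203724808
4850 (627.0, 172.6, 112.5, 104.3, 16.7)
```

View pics/w1.png

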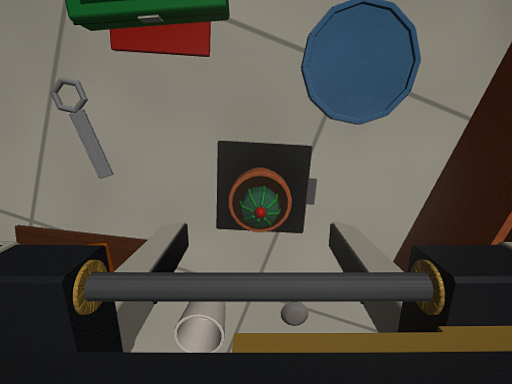

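The wrist picture shows the pot on the black pad at (261,203), centred between the fingers, with nothing near the pads. I'll go down and grip.

Request:
drive_tool --moves '[93,-2,0,20,0,0,0,93,0,0,25,0,0,0,93,0,0,25,0,0,0,93,0,0,20,0,0,0,93,0,0,16,0,0,0,93,0,0,0,0,0,0,50,0,0,0,0,0,0,50,0,0,0,0,0,0]'

```text
t: 3.2
tool_pos: [0.6209, 0.1711, 0.2236]
orientation: [1.8, 2.573, 0.003]
force: [-1.0, -0.2, 0.2]
opening: 0.0815
gripper_force: 0.0
```

Request:
drive_tool --moves '[50,0,0,0,0,0,0,50,0,0,0,0,0,0,50,0,0,0,0,0,0,50,0,0,0,0,0,0,50,0,0,0,0,0,0]'

```text
t: 3.7
tool_pos: [0.6206, 0.1706, 0.2225]
orientation: [1.801, 2.573, 0.001]
force: [-0.1, 0.6, 4.9]
opening: 0.0594
gripper_force: 25.0
```

```bash
python3 go.py
```

```text
t 3.7 grasp [620.8 170.6  55.2] psi 20.0 tilt 0.07 open 59.4 F [-0.1  0.6  4.9] gf 25.0
```

Request:
drive_tool --moves '[50,0,0,-10,0,0,0,50,0,0,-20,0,0,0,50,0,0,-30,0,0,0,50,0,0,-30,0,0,0,50,0,0,-25,0,0,0,50,0,0,-11,0,0,0,50,-8,-6,0,0,0,0,50,-18,-14,0,0,0,0]'

```text
t: 4.5
tool_pos: [0.6098, 0.1397, 0.3462]
orientation: [-1.798, -2.574, 0.001]
force: [-0.4, -1.0, -2.7]
opening: 0.0595
gripper_force: 25.0
```

Request:
drive_tool --moves '[50,-28,-22,0,0,0,0,50,-30,-23,0,0,0,0,50,-30,-23,0,0,0,0,50,-30,-23,0,0,0,0,50,-30,-23,0,0,0,0,50,-30,-23,0,0,0,0,50,-30,-23,0,0,0,0,50,-30,-23,0,0,0,0]'

```text
t: 5.3
tool_pos: [0.5181, -0.1484, 0.3452]
orientation: [-1.8, -2.571, 0.002]
force: [0.4, 0.1, -3.7]
opening: 0.0597
gripper_force: 25.0
```

Request:
drive_tool --moves '[50,-30,-23,0,0,0,0,50,-30,-23,0,0,0,0,50,-30,-23,0,0,0,0,50,-28,-22,0,0,0,0,50,-20,-17,0,0,0,0,50,-11,-8,0,0,0,0,50,0,0,0,0,0,0,50,0,0,0,0,0,0]'

```text
t: 6.1
tool_pos: [0.4617, -0.3261, 0.3466]
orientation: [-1.801, -2.572, -0.001]
force: [1.0, 0.8, -2.9]
opening: 0.0595
gripper_force: 25.0
```

```bash
python3 go.py 461.5 -326 56 20
```

```text
t 6.1 grasp [ 461.5 -325.8  179.3] psi 20.0 tilt 0.12 open 59.5 F [ 1.   0.8 -2.9] gf 25.0
turn z -0.0 shift [-2.000e-01 -1.000e-01  1.233e+02] q6 after -55.2
```

Request:
drive_tool --moves '[50,0,0,15,0,0,0,50,0,0,30,0,0,0,50,0,0,30,0,0,0,50,0,0,25,0,0,0,50,0,0,13,0,0,0,50,0,0,7,0,0,0,50,0,0,3.5,0,0,0,50,0,0,0,0,0,0]'

```text
t: 6.9
tool_pos: [0.4623, -0.3267, 0.2248]
orientation: [1.801, 2.573, -0.0]
force: [-0.7, -0.4, -2.1]
opening: 0.0594
gripper_force: 25.0
```

Request:
drive_tool --moves '[50,0,0,0,0,0,0,93,0,0,0,0,0,0,93,0,0,0,0,0,0,93,0,0,0,0,0,0,93,0,0,0,0,0,0,93,0,0,0,0,0,0]'

```text
t: 7.5
tool_pos: [0.462, -0.3267, 0.2245]
orientation: [1.801, 2.573, -0.0]
force: [0.1, 0.7, 0.3]
opening: 0.0918
gripper_force: 0.0
```

Request:
drive_tool --moves '[93,0,0,-10,0,0,0,93,0,0,-25,0,0,0,93,0,0,-35,0,0,0,93,0,0,-35,0,0,0,93,0,0,-20,0,0,0,93,0,0,0,0,0,0]'

```text
t: 8.1
tool_pos: [0.4629, -0.3274, 0.3544]
orientation: [1.797, 2.567, -0.001]
force: [0.7, -0.9, 0.2]
opening: 0.0931
gripper_force: 0.0
```

```bash
python3 - <<'E'
from m import *
from plant import robot
import pickle
cs=[robot.read_camera(n) for n in("scene","side")];pickle.dump(cs,open("c1.pkl","wb"))
cv2.imwrite("pics/s1.png",cs[0]["color"][:,:,::-1])
all_(cs)
W,H,C=merged(cs);h,s,v=H.T
k=near(W,(.46,-.326),.06,.046,.063)&((h<18)|(h>170))&(s>60);print("pot",k.sum(),circ(W[k][:,:2],.03))
k=near(W,(.62,.17),.09,.0,.016)&(v<75)&(s<110)
from m import trim
E
python3 go.py 453.3 6.8 160 117
```

```text
sauA 1319 z [0.0039 0.0071 0.0114] [ 625.6 -174.1   59.5]
cork 1916 z [0.0035 0.0064 0.0095] [ 461.1 -325.7   56.6]
pad 1693 z [0.0038 0.0069 0.0093] (623.6, 169.1, 104.4, 101.6, 17.4)
board 1873 z [0.0029 0.0064 0.0097] (452.1, 5.7, 172.0, 78.8, 13.1)
coaster 461 z [0.0026 0.0057 0.0085] (472.9, 282.3, 97.5, 28.9, 18.5)
case 1058 z [0.0362 0.04   0.0428] (463.3, 311.4, 143.4, 46.5, 22.7)
t 8.2 grasp [ 462.1 -326.8  182.4] psi 20.0 tilt 0.07 open 93.1 F [ 0.2  0.2 -1.4] gf 0.0
turn z -97.0 shift [-143.6  301.2   22.4] q6 after -116.1Traceback (most recent call last):
  File "<stdin>", line 6, in <module>
  File "m.py", line 21, in all_
    pr("pot",near(W,(.62,.165),.06,.046,.063)&((h<18)|(h>170))&(s>60),lambda p:(circ(p).round(4),circ(p,.03).round(4)))
    ~~^^^^^^^^^^^^^^^^^^^^^^^^^^^^^^^^^^^^^^^^^^^^^^^^^^^^^^^^^^^^^^^^^^^^^^^^^^^^^^^^^^^^^^^^^^^^^^^^^^^^^^^^^^^^^^^^^
  File "m.py", line 10, in pr
    print(n,k.sum(), "z",np.percentile(W[k][:,2],[5,50,95]).round(4), f(p))
                         ~~~~~~~~~~~~~^^^^^^^^^^^^^^^^^^^^^
    return _quantile_unchecked(
        a, q, axis, out, overwrite_input, method, keepdims, weights)
    return _ureduce(a,
                    func=_quantile_ureduce_func,
    ...<5 lines>...
                    overwrite_input=overwrite_input,
                    method=method)
    r = func(a, **kwargs)
    result = _quantile(arr,
                       quantiles=q,
    ...<2 lines>...
                       out=out,
                       weights=wgt)
    slices_having_nans = np.isnan(arr[-1, ...])
                                  ~~~^^^^^^^^^
IndexError: index -1 is out of bounds for axis 0 with size 0
```

View pics/s1.png

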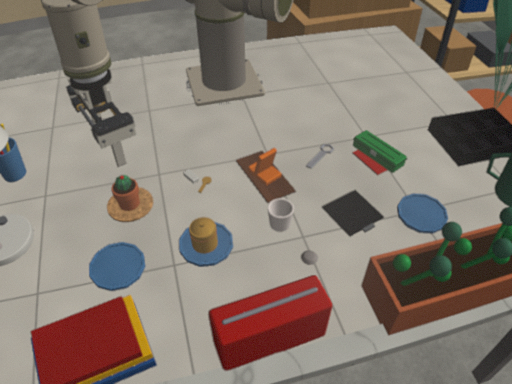

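The picture shows the pot upright on the cork mat at (127,195), the black pad free at (353,212), and the cup still at (281,214). Next is the stand.

Request:
drive_tool --moves '[93,0,0,0,0,0,8.3,93,0,0,0,0,0,8.3,93,0,0,0,0,0,8.3,93,0,0,0,0,0,8.3,93,0,0,0,0,0,8.3,93,0,0,0,0,0,8.3,93,0,0,0,0,0,8.3,93,0,0,0,0,0,8.3]'

```text
t: 9.0
tool_pos: [0.4614, -0.3262, 0.3468]
orientation: [-2.917, -1.157, 0.003]
force: [0.1, 0.2, 0.4]
opening: 0.0933
gripper_force: 0.0
```

Request:
drive_tool --moves '[93,0,0,0,0,0,8.3,93,0,0,0,0,0,8.3,93,10,-20,2.4,0,0,0,93,20,-42,3,0,0,0,93,20,-42,3,0,0,0,93,20,-42,3,0,0,0,93,20,-42,3,0,0,0,93,20,-42,3,0,0,0]'

```text
t: 9.8
tool_pos: [0.4543, -0.0699, 0.3297]
orientation: [-3.053, -0.733, 0.004]
force: [1.3, 0.2, 0.8]
opening: 0.0929
gripper_force: 0.0
```

Request:
drive_tool --moves '[93,20,-42,3,0,0,0,93,10,-20,2,0,0,0,93,3.6,-9,0,0,0,0,93,0,0,0,0,0,0,93,0,0,0,0,0,0]'

```text
t: 10.3
tool_pos: [0.4531, 0.006, 0.3263]
orientation: [3.055, 0.734, -0.002]
force: [-0.4, 0.1, -0.2]
opening: 0.093
gripper_force: 0.0
```

```bash
python3 look.py w2; python3 go.py 453.3 6.8 51 -63;python3 - <<'E'
import pickle
from m import *
c=pickle.load(open("w.pkl","rb"));W,H,C=merged([c]);h,s,v=H.T
o=(h<20)&(s>150)
k=near(W,(.45,.006),.07,.010,.03)&o;print(k.sum(),rect(trim(W[k][:,:2])))
k=near(W,(.45,.006),.07,.05,.1)&o;print(k.sum(),rect(trim(W[k][:,:2])),np.median(W[k][:,2]))
k=near(W,(.45,.006),.11,.0,.012)&(h<15)&(s>60)&(v<130);print(k.sum(),rect(trim(W[k][:,:2])))
E
```

```text
t 10.35 grasp [453.    5.6 159.2] psi -63.0 tilt 0.04 open 92.7 F [-0.3  1.4  0.3] gf 0.0
turn z -0.0 shift [  0.8  -0.9 108.2] q6 after 63.9
2372 (450.1, 8.4, 70.0, 51.9, 25.4)
814 (459.3, 12.7, 12.0, 50.9, 24.9) 0.08200615609203016
6895 (450.7, 8.7, 170.7, 79.6, 13.3)
```

View pics/w2.png

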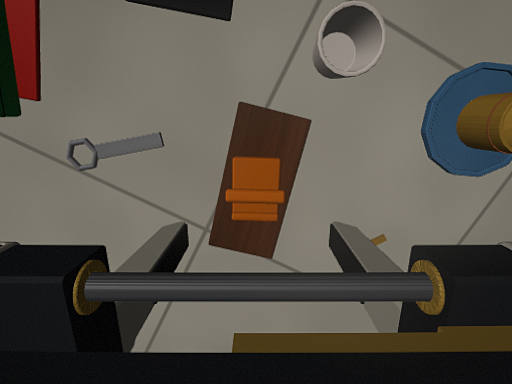

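The wrist picture shows the stand at (255,190) on the board, between the fingers, with the plate across the fingers' closing line and leaning toward tool +x. The measured base is 70×52 mm at 25.2°, so I'll correct by 1.8° and grip.

Request:
drive_tool --moves '[93,1,-2.3,15,0,0,1.8,93,0,0,25,0,0,0,93,0,0,28,0,0,0,93,0,0,24,0,0,0,93,0,0,16,0,0,0,93,0,0,0,0,0,0,42,0,0,0,0,0,0,42,0,0,0,0,0,0]' --grip_force 20

```text
t: 11.15
tool_pos: [0.4537, 0.0086, 0.2201]
orientation: [3.065, 0.684, 0.003]
force: [-0.9, 0.3, 0.2]
opening: 0.0815
gripper_force: 0.0
```

Request:
drive_tool --moves '[42,0,0,0,0,0,0,42,0,0,0,0,0,0,42,0,0,0,0,0,0,42,0,0,0,0,0,0,42,0,0,0,0,0,0,42,0,0,0,0,0,0]'

```text
t: 11.75
tool_pos: [0.4531, 0.0093, 0.2192]
orientation: [3.066, 0.686, 0.001]
force: [-1.9, -0.4, 4.0]
opening: 0.0517
gripper_force: 20.0
```

```bash
python3 go.py 453 8 180 -64.8 626.4 170.3 180 -72.6 626.4 170.3 52 -72.6
```

```text
t 11.75 grasp [453.2   9.3  51.9] psi -64.8 tilt 0.03 open 51.7 F [-1.9 -0.4  4. ] gf 20.0
turn z 0.0 shift [  -0.8    1.1 -128.1] q6 after 65.8
turn z 7.8 shift [ 214. -103.    0.] q6 after 87.8
turn z 0.0 shift [  0.   0. 128.] q6 after 87.8
```

Request:
drive_tool --moves '[42,0,0,-8,0,0,0,42,0,0,-20,0,0,0,42,0,0,-30,0,0,0,42,0,0,-30,0,0,0,42,0,0,-25,0,0,0,42,0,0,-15,0,0,3.9,42,0,0,0,0,0,3.9,42,9,-4,0,0,0,0]'

```text
t: 12.55
tool_pos: [0.4603, 0.0156, 0.3476]
orientation: [3.105, 0.473, 0.001]
force: [-0.7, 0.4, -2.2]
opening: 0.0517
gripper_force: 20.0
```

Request:
drive_tool --moves '[42,18,-9,0,0,0,0,42,28,-14,0,0,0,0,42,32,-15,0,0,0,0,42,32,-15,0,0,0,0,42,32,-15,0,0,0,0,42,30,-14,0,0,0,0,42,20,-10,0,0,0,0,42,12,-5,0,0,0,0]'

```text
t: 13.35
tool_pos: [0.6268, 0.1715, 0.3452]
orientation: [-3.104, -0.481, 0.003]
force: [0.7, -1.0, -2.8]
opening: 0.0513
gripper_force: 20.0
```

Request:
drive_tool --moves '[42,0,0,0,0,0,0,42,0,0,0,0,0,0]'

```text
t: 13.55
tool_pos: [0.6257, 0.1697, 0.3456]
orientation: [3.105, 0.478, -0.003]
force: [0.8, -0.1, -1.5]
opening: 0.0518
gripper_force: 20.0
```

```bash
python3 go.py 626.4 170.3 52.6 -72.6; python3 look.py w3
python3 - <<'E'
import pickle
from m import *
c=pickle.load(open("w.pkl","rb"));W,H,C=merged([c]);h,s,v=H.T
k=near(W,(.624,.17),.09,.0,.014)&(v<75)&(s<110);print(k.sum(),k.sum()>9 and rect(trim(W[k][:,:2])))
E
```

```text
t 13.55 grasp [625.4 169.6 178.3] psi -72.5 tilt 0.12 open 51.8 F [ 0.8 -0.1 -1.5] gf 20.0
turn z 0.1 shift [  1.2  -0.4 125.7] q6 after 87.8
3790 (627.6, 173.3, 111.0, 102.9, 16.8)
```

View pics/w3.png

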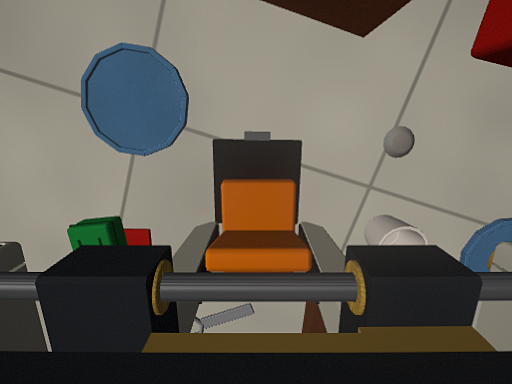

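The stand is held upright over the black pad at (257,190), lined up with it. I'll lower it and release.

Request:
drive_tool --moves '[42,1.1,-1.3,15,0,0,0,42,0,0,30,0,0,0,42,0,0,30,0,0,0,42,0,0,25,0,0,0,42,0,0,14,0,0,0,42,0,0,8,0,0,0,42,0,0,3.5,0,0,0,42,0,0,0,0,0,0]'

```text
t: 14.4
tool_pos: [0.6269, 0.1709, 0.2219]
orientation: [-3.105, -0.476, -0.001]
force: [0.9, -0.1, -2.0]
opening: 0.0518
gripper_force: 20.0
```

Request:
drive_tool --moves '[42,0,0,0,0,0,0,93,0,0,0,0,0,0,93,0,0,0,0,0,0,93,0,0,0,0,0,0,93,0,0,0,0,0,0,93,0,0,0,0,0,0]'

```text
t: 15.0
tool_pos: [0.6267, 0.171, 0.2214]
orientation: [-3.105, -0.476, -0.0]
force: [0.5, -0.5, 0.1]
opening: 0.087
gripper_force: 0.0
```

Request:
drive_tool --moves '[93,0,0,-10,0,0,0,93,0,0,-25,0,0,0,93,0,0,-35,0,0,0,93,0,0,-35,0,0,0,93,0,0,-10,0,0,0,93,0,0,0,0,0,0]'

```text
t: 15.6
tool_pos: [0.6274, 0.1711, 0.3397]
orientation: [-3.105, -0.476, -0.008]
force: [0.4, 0.1, 0.4]
opening: 0.0931
gripper_force: 0.0
```

```bash
python3 go.py 463 312.5 140 -66.8 463 312.5 28 -66.8
```

```text
t 15.6 grasp [628.3 171.3 172.4] psi -72.6 tilt 0.31 open 93.1 F [0.4 0.1 0.4] gf 0.0
turn z -5.8 shift [ -96.3 -194.9   32.4] q6 after 100.8
turn z 0.0 shift [  0.   0. 112.] q6 after 100.8
```

Request:
drive_tool --moves '[93,0,0,0,0,0,-5.8,93,-10,-20,5,0,0,0,93,-20,-40,6,0,0,0,93,-20,-40,6,0,0,0,93,-20,-40,6,0,0,0,93,-16,-33,5,0,0,0,93,-10,-20,4,0,0,0,93,0,0,0,0,0,0]'

```text
t: 16.4
tool_pos: [0.4593, 0.3117, 0.3014]
orientation: [3.076, 0.637, -0.008]
force: [0.1, -0.5, 0.0]
opening: 0.0931
gripper_force: 0.0
```

Request:
drive_tool --moves '[93,0,0,0,0,0,0,93,0,0,0,0,0,0]'

```text
t: 16.6
tool_pos: [0.4629, 0.3098, 0.3037]
orientation: [3.077, 0.631, -0.001]
force: [0.6, 0.3, -0.2]
opening: 0.093
gripper_force: 0.0
```

```bash
python3 look.py w4
python3 - <<'E'
import pickle
from m import *
from go import go
c=pickle.load(open("w.pkl","rb"));W,H,C=merged([c]);h,s,v=H.T
k=near(W,(.462,.312),.1,.030,.05)&(h>45)&(h<90)&(s>90);r=rect(trim(W[k][:,:2]));print(k.sum(),r,np.median(W[k][:,2]))
k=near(W,(.46,.3),.10,.0,.014)&((h<6)|(h>172))&(s>120);print(k.sum(),rect(trim(W[k][:,:2])))
go((463,312.5,28,-66.8))
E
```

```text
7411 (461.7, 316.0, 138.1, 49.4, 23.6) 0.039324326173507805
3554 (463.1, 318.2, 98.4, 99.6, 16.3)
t 16.65 grasp [463.1 309.6 136.7] psi -66.9 tilt 0.02 open 92.8 F [-0.2  0.5 -0.3] gf 0.0
turn z -0.1 shift [  1.1  -2.7 108.7] q6 after 100.8
```

View pics/w4.png

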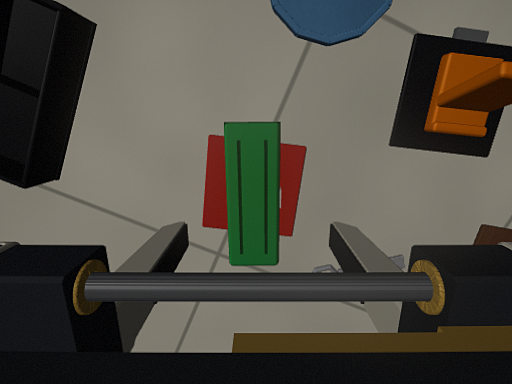

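The case is at (252,193) on the red coaster, between the fingers; the stand is upright on the pad at (465,95). Gripping the case.

Request:
drive_tool --moves '[93,1,-4,15,0,0,0,93,0,0,28,0,0,0,93,0,0,28,0,0,0,93,0,0,20,0,0,0,93,0,0,12,0,0,0,93,0,0,5.5,0,0,0,42,0,0,0,0,0,0,42,0,0,0,0,0,0]' --grip_force 25

```text
t: 17.45
tool_pos: [0.4622, 0.3148, 0.1968]
orientation: [-3.077, -0.632, -0.002]
force: [0.4, -0.7, 0.7]
opening: 0.0815
gripper_force: 0.0
```

Request:
drive_tool --moves '[42,0,0,0,0,0,0,42,0,0,0,0,0,0,42,0,0,0,0,0,0,42,0,0,0,0,0,0,42,0,0,0,0,0,0,42,0,0,0,0,0,0]'

```text
t: 18.05
tool_pos: [0.4618, 0.3147, 0.1963]
orientation: [-3.077, -0.632, -0.001]
force: [-1.2, -0.4, 3.8]
opening: 0.0498
gripper_force: 25.0
```

```bash
python3 go.py 462.4 313.8 148 -66.6 451.5 6.5 148 -76.5 451.5 6.5 30 -76.5
```

```text
t 18.05 grasp [461.9 314.7  29. ] psi -66.8 tilt 0.03 open 49.8 F [-1.2 -0.4  3.8] gf 25.0
turn z -0.2 shift [ 1.00e-01  1.10e+00 -1.19e+02] q6 after 100.8
turn z 9.9 shift [-82.3 296.3   0. ] q6 after 77.3
turn z 0.0 shift [  0.   0. 118.] q6 after 77.3
```

Request:
drive_tool --moves '[42,0,0,-8,0,0,0,42,0,0,-20,0,0,0,42,0,0,-30,0,0,0,42,0,0,-30,0,0,0,42,0,0,-21,0,0,0,42,0,0,-10,0,0,4.8,42,0,0,0,0,0,4.9,42,-3,10,0,0,0,0]'

```text
t: 18.85
tool_pos: [0.461, 0.3045, 0.3156]
orientation: [-3.119, -0.369, -0.001]
force: [0.5, 0.1, -1.7]
opening: 0.0501
gripper_force: 25.0
```

Request:
drive_tool --moves '[42,-6,22,0,0,0,0,42,-10,35,0,0,0,0,42,-10,37,0,0,0,0,42,-10,37,0,0,0,0,42,-10,37,0,0,0,0,42,-10,37,0,0,0,0,42,-10,35,0,0,0,0,42,-7,26,0,0,0,0]'

```text
t: 19.65
tool_pos: [0.4513, 0.026, 0.3143]
orientation: [3.119, 0.373, -0.002]
force: [-0.2, 0.3, -1.1]
opening: 0.0496
gripper_force: 25.0
```

Request:
drive_tool --moves '[42,-4,14,0,0,0,0,42,-2,6,0,0,0,0,42,0,0,0,0,0,0,42,0,0,0,0,0,0]'

```text
t: 20.05
tool_pos: [0.4509, 0.0079, 0.3146]
orientation: [-3.119, -0.371, 0.001]
force: [0.1, 1.0, -1.9]
opening: 0.0498
gripper_force: 25.0
```

```bash
python3 look.py w5
python3 - <<'E'
import pickle
from m import *
from go import go
c=pickle.load(open("w.pkl","rb"));W,H,C=merged([c]);h,s,v=H.T
k=near(W,(.45,.006),.11,.0,.014)&(h<15)&(s>60)&(v<130);print(k.sum(),rect(trim(W[k][:,:2])))
k=(W[:,2]>.1)&(h>45)&(h<90)&(s>90);print(k.sum(),rect(trim(W[k][:,:2])))
go((451.5,6.8,30,-76.5))
E
```

```text
1373 (525.0, 26.1, 17.7, 78.5, 14.0)
16246 (455.1, 24.6, 122.7, 78.8, 14.3)
t 20.1 grasp [450.9   8.2 147.4] psi -76.4 tilt 0.03 open 50.0 F [ 0.1  0.1 -2.3] gf 25.0
turn z 0.1 shift [  0.2   1.5 117.4] q6 after 77.4
```

View pics/w5.png

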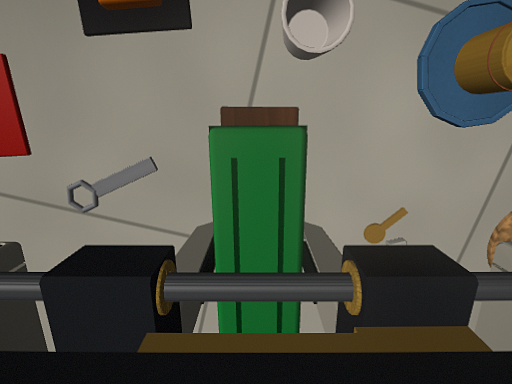

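The case is held level above the board, whose end shows at (260,115), and it is aligned with the board. Lowering it now.

Request:
drive_tool --moves '[42,0,1,15,0,0,0,42,0,0,28,0,0,0,42,0,0,30,0,0,0,42,0,0,22,0,0,0,42,0,0,12,0,0,0,42,0,0,7,0,0,0,42,0,0,3.5,0,0,0,42,0,0,0,0,0,0]'

```text
t: 20.9
tool_pos: [0.4517, 0.0068, 0.1978]
orientation: [3.12, 0.37, 0.001]
force: [-0.8, -0.2, -1.5]
opening: 0.0502
gripper_force: 25.0
```

Request:
drive_tool --moves '[42,0,0,0,0,0,0,93,0,0,0,0,0,0,93,0,0,0,0,0,0,93,0,0,0,0,0,0,93,0,0,0,0,0,0,93,0,0,0,0,0,0]'

```text
t: 21.5
tool_pos: [0.4514, 0.0066, 0.1975]
orientation: [3.12, 0.37, 0.0]
force: [-0.1, 0.1, 0.8]
opening: 0.0855
gripper_force: 0.0
```

Request:
drive_tool --moves '[93,0,0,-10,0,0,0,93,0,0,-25,0,0,0,93,0,0,-35,0,0,0,93,0,0,-35,0,0,0,93,0,0,-20,0,0,0,93,0,0,0,0,0,0]'

```text
t: 22.1
tool_pos: [0.4527, 0.0065, 0.3268]
orientation: [3.118, 0.37, 0.011]
force: [-0.2, 0.2, -1.1]
opening: 0.0931
gripper_force: 0.0
```

Run:
```python
from m import *
from go import go
from plant import robot
cs=[robot.read_camera(n) for n in("scene","side")]
W,H,C=merged(cs);h,s,v=H.T
k=near(W,(.46,.31),.10,.0,.014)&((h<6)|(h>172))&(s>120);print("coaster",k.sum(),rect(trim(W[k][:,:2])))
k=near(W,(.62,-.175),.06,.025,.06);print("tin",k.sum(),circ(W[k][:,:2],.028))
k=near(W,(.61,-.003),.06,.02,.06);print("cup",circ(W[k][:,:2],.029))
go((624,-175,150,-76.5),(624,-175,40,-76.5),(624,-175,150,-76.5),(463,314,150,-76.5))
```

```text
coaster 1664 (463.2, 314.5, 100.4, 98.0, 15.1)
tin 485 [ 0.62419317 -0.17526145]
cup [ 0.61041704 -0.0037296 ]
t 22.2 grasp [451.6   6.6 155.4] psi -76.5 tilt 0.07 open 92.7 F [-0.   0.8 -0.3] gf 0.0
turn z 0.0 shift [125.3 216.8   5.4] q6 after 60.8
turn z 0.0 shift [  0.   0. 110.] q6 after 60.8
turn z 0.0 shift [   0.    0. -110.] q6 after 60.8
turn z 0.0 shift [ -42.4 -513.1    0. ] q6 after 110.6
```

Request:
drive_tool --moves '[93,12,22,1,0,0,0,93,20,35,1,0,0,0,93,20,35,1,0,0,0,93,20,35,1,0,0,0,93,20,35,1,0,0,0,93,18,30,0,0,0,0,93,10,17,0,0,0,0,93,5,8,0,0,0,0]'

```text
t: 23.0
tool_pos: [0.6237, -0.1764, 0.3146]
orientation: [-3.119, -0.368, 0.005]
force: [-0.8, -0.1, -0.2]
opening: 0.0927
gripper_force: 0.0
```

Request:
drive_tool --moves '[93,0,0,0,0,0,0,93,0,0,0,0,0,0]'

```text
t: 23.2
tool_pos: [0.623, -0.1744, 0.3162]
orientation: [-3.119, -0.37, 0.003]
force: [-0.8, 0.2, -0.4]
opening: 0.0934
gripper_force: 0.0
```

```bash
python3 look.py w6
python3 - <<'E'
import pickle
from m import *
from go import go
c=pickle.load(open("w.pkl","rb"));W,H,C=merged([c]);h,s,v=H.T
k=near(W,(.624,-.175),.05,.05,.09)&(s>60)&(h<35);print(k.sum(),cv2.minEnclosingCircle((trim(W[k][:,:2])*1000).astype(np.float32)))
k=near(W,(.624,-.175),.08,.0,.016)&(h>95)&(h<120)&(s>90);print("sau",k.sum(),cv2.minEnclosingCircle((trim(W[k][:,:2])*1000).astype(np.float32)))
go((624.2,-175.3,40,-76.5))
E
```

```text
2897 ((624.4822387695312, -174.36219787597656), 27.62335777282715)
sau 5324 ((623.1547241210938, -171.8231658935547), 58.9581298828125)
t 23.25 grasp [ 622.7 -174.1  149.4] psi -76.4 tilt 0.09 open 93.1 F [-0.5  0.8 -0.1] gf 0.0
turn z 0.1 shift [  1.1   1.5 109.4] q6 after 60.8
```

View pics/w6.png

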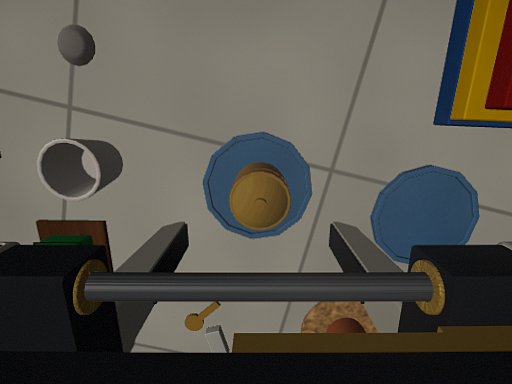

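The tin is at (260,200) on its saucer, between the fingers, with the cup well clear at (80,170). Gripping the tin.

Request:
drive_tool --moves '[93,1,1,15,0,0,0,93,0,0,28,0,0,0,93,0,0,28,0,0,0,93,0,0,22,0,0,0,93,0,0,12,0,0,0,93,0,0,4,0,0,0,46,0,0,0,0,0,0,46,0,0,0,0,0,0]'

```text
t: 24.05
tool_pos: [0.6254, -0.176, 0.2098]
orientation: [3.119, 0.37, 0.003]
force: [0.0, -0.3, 0.0]
opening: 0.0818
gripper_force: 0.0
```

Request:
drive_tool --moves '[46,0,0,0,0,0,0,46,0,0,0,0,0,0,46,0,0,0,0,0,0,46,0,0,0,0,0,0,46,0,0,0,0,0,0,46,0,0,0,0,0,0]'

```text
t: 24.65
tool_pos: [0.6251, -0.1759, 0.209]
orientation: [3.12, 0.37, 0.001]
force: [-0.5, 1.6, 5.9]
opening: 0.0557
gripper_force: 25.0
```

```bash
python3 go.py 624 -175 150 -76.5 463.2 314.8 150 -76.5 463.2 314.8 41.5 -76.5
```

```text
t 24.65 grasp [ 625.2 -175.9   41.7] psi -76.5 tilt 0.04 open 55.7 F [-0.5  1.6  5.9] gf 25.0
turn z 0.0 shift [  -0.9   -1.2 -108.3] q6 after 60.8
turn z 0.0 shift [ -42.  -513.8    0. ] q6 after 110.7
turn z 0.0 shift [  0.    0.  108.5] q6 after 110.7
```

Request:
drive_tool --moves '[46,0,0,-8,0,0,0,46,0,0,-20,0,0,0,46,0,0,-28,0,0,0,46,0,0,-28,0,0,0,46,0,0,-16,0,0,0,46,0,0,-8,0,0,0,46,-1,-10,0,0,0,0,46,-2,-25,0,0,0,0]'

```text
t: 25.45
tool_pos: [0.6132, -0.1431, 0.3148]
orientation: [-3.12, -0.367, 0.002]
force: [0.5, 0.1, -1.4]
opening: 0.0558
gripper_force: 25.0
```

Request:
drive_tool --moves '[46,-3,-38,0,0,0,0,46,-3,-40,0,0,0,0,46,-4,-40,0,0,0,0,46,-3,-40,0,0,0,0,46,-4,-40,0,0,0,0,46,-3,-40,0,0,0,0,46,-4,-40,0,0,0,0,46,-3,-40,0,0,0,0]'

```text
t: 26.25
tool_pos: [0.5111, 0.162, 0.3142]
orientation: [3.12, 0.37, -0.005]
force: [-0.3, 0.1, -1.9]
opening: 0.0556
gripper_force: 25.0
```

Request:
drive_tool --moves '[46,-3,-40,0,0,0,0,46,-4,-40,0,0,0,0,46,-3,-36,0,0,0,0,46,-2,-26,0,0,0,0,46,-1,-14,0,0,0,0,46,0,-6,0,0,0,0,46,0,0,0,0,0,0,46,0,0,0,0,0,0]'

```text
t: 27.05
tool_pos: [0.4629, 0.3139, 0.3159]
orientation: [3.119, 0.369, -0.001]
force: [0.0, 0.4, -1.9]
opening: 0.0558
gripper_force: 25.0
```

```bash
python3 go.py 463.2 314.8 42.2 -76.5
```

```text
t 27.05 grasp [462.9 313.8 148.6] psi -76.5 tilt 0.05 open 55.8 F [ 0.   0.4 -1.9] gf 25.0
turn z -0.0 shift [  0.6  -0.9 106.4] q6 after 110.7
```

Request:
drive_tool --moves '[46,0.5,-1.5,15,0,0,0,46,0,0,27,0,0,0,46,0,0,27,0,0,0,46,0,0,18,0,0,0,46,0,0,10,0,0,0,46,0,0,6,0,0,0,46,0,0,3.5,0,0,0,46,0,0,0,0,0,0]'

```text
t: 27.85
tool_pos: [0.4631, 0.3163, 0.2101]
orientation: [-3.12, -0.369, -0.001]
force: [0.7, -0.8, -0.6]
opening: 0.0557
gripper_force: 25.0
```

Request:
drive_tool --moves '[46,0,0,0,0,0,0,93,0,0,0,0,0,0,93,0,0,0,0,0,0,93,0,0,0,0,0,0,93,0,0,0,0,0,0,93,0,0,0,0,0,0]'

```text
t: 28.45
tool_pos: [0.4628, 0.3164, 0.21]
orientation: [-3.12, -0.37, -0.0]
force: [-0.1, -0.8, -0.1]
opening: 0.09
gripper_force: 0.0
```

Request:
drive_tool --moves '[93,0,0,-10,0,0,0,93,0,0,-25,0,0,0,93,0,0,-35,0,0,0,93,0,0,-35,0,0,0,93,0,0,-20,0,0,0,93,0,0,0,0,0,0]'

```text
t: 29.05
tool_pos: [0.4639, 0.317, 0.34]
orientation: [-3.117, -0.369, -0.011]
force: [-0.0, 0.7, -0.7]
opening: 0.093
gripper_force: 0.0
```

Run:
```python
from m import *
from go import go
from plant import robot
cs=[robot.read_camera(n) for n in("scene","side")]
W,H,C=merged(cs);h,s,v=H.T
k=near(W,(.46,-.326),.06,.046,.063)&((h<18)|(h>170))&(s>60);print("pot",k.sum(),circ(W[k][:,:2],.03))
for c in cs+[0]:
    w,hh,_=merged([c]) if c else merged(cs)
    k=near(w,(.624,-.174),.08,.0,.016)&(hh[:,0]>95)&(hh[:,0]<120)&(hh[:,1]>90);print("sau",k.sum(),cv2.minEnclosingCircle((trim(w[k][:,:2])*1000).astype(np.float32)),w[k].mean(0))
k=near(W,(.61,-.003),.06,.02,.06);print("cup",circ(W[k][:,:2],.029))
go((462,-327,170,-76.5),(462,-327,170,20),(462,-327,55,-76.5))
```

```text
pot 331 [ 0.46193765 -0.32667262]
sau 1776 ((625.8413696289062, -172.9917755126953), 58.668434143066406) [ 0.62611363 -0.17323773  0.00746915]
sau 773 ((619.8995361328125, -179.3275604248047), 51.03587341308594) [ 0.62039339 -0.17788169  0.00567277]
sau 2549 ((625.2003784179688, -173.0805206298828), 59.23468780517578) [ 0.62437893 -0.17464604  0.00692439]
cup [ 0.61053685 -0.00378249]
t 29.15 grasp [463.  316.5 168. ] psi -76.5 tilt 0.07 open 93.2 F [-0.4 -0.  -0.2] gf 0.0
turn z 0.0 shift [-151.2  625.5   -2. ] q6 after 41.2
turn z -96.5 shift [0. 0. 0.] q6 after -55.3
turn z 96.5 shift [  0.   0. 115.] q6 after 41.2
```

Request:
drive_tool --moves '[93,-5,20,0,0,0,0,93,-11,45,0,0,0,0,93,-11,45,0,0,0,0,93,-11,45,0,0,0,0,93,-11,45,0,0,0,0,93,-11,45,0,0,0,0,93,-11,45,0,0,0,0,93,-11,45,0,0,0,0]'

```text
t: 29.95
tool_pos: [0.4603, -0.0302, 0.333]
orientation: [-3.119, -0.37, 0.004]
force: [2.2, 0.5, 1.2]
opening: 0.0931
gripper_force: 0.0
```

Request:
drive_tool --moves '[93,-11,45,0,0,0,0,93,-11,45,0,0,0,0,93,-11,45,0,0,0,0,93,-11,45,0,0,0,0,93,-11,45,0,0,0,0,93,-8,35,0,0,0,0,93,-4,20,0,0,0,0,93,-2,10,0,0,0,0]'

```text
t: 30.75
tool_pos: [0.4612, -0.3281, 0.3326]
orientation: [-3.118, -0.366, 0.004]
force: [0.4, 0.0, -0.5]
opening: 0.093
gripper_force: 0.0
```

Request:
drive_tool --moves '[93,0,0,0,0,0,0,93,0,0,0,0,0,0]'

```text
t: 30.95
tool_pos: [0.4619, -0.3257, 0.3338]
orientation: [-3.118, -0.37, 0.002]
force: [-0.6, 0.1, -0.7]
opening: 0.0928
gripper_force: 0.0
```

```bash
python3 look.py w7; python3 go.py 462 -326.7 55 -76.5
```

```text
t 31.0 grasp [ 461.9 -325.2  166.8] psi -76.4 tilt 0.09 open 93.2 F [0.4 0.6 0.4] gf 0.0
turn z 0.1 shift [ -0.3   1.5 111.8] q6 after 41.2
```

View pics/w7.png

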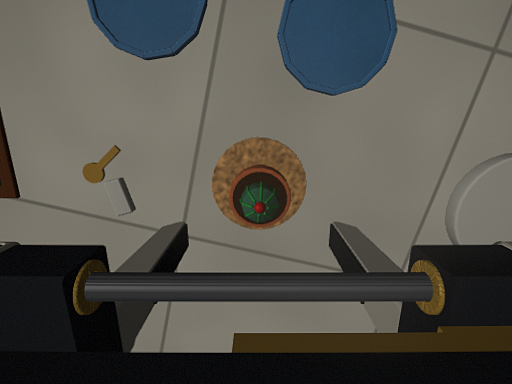

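The pot is upright on the cork at (260,197), between the fingers. Home is the empty saucer at upper left (148,10).

Request:
drive_tool --moves '[93,0,1,15,0,0,0,93,0,0,28,0,0,0,93,0,0,28,0,0,0,93,0,0,22,0,0,0,93,0,0,12,0,0,0,93,0,0,6.5,0,0,0,50,0,0,0,0,0,0,50,0,0,0,0,0,0]'

```text
t: 31.8
tool_pos: [0.4627, -0.3278, 0.2244]
orientation: [3.119, 0.37, 0.002]
force: [-0.2, -0.0, 0.6]
opening: 0.0814
gripper_force: 0.0
```

Request:
drive_tool --moves '[50,0,0,0,0,0,0,50,0,0,0,0,0,0,50,0,0,0,0,0,0,50,0,0,0,0,0,0,50,0,0,0,0,0,0]'

```text
t: 32.3
tool_pos: [0.4625, -0.3276, 0.2242]
orientation: [3.12, 0.37, 0.001]
force: [-0.8, 3.1, 4.7]
opening: 0.0596
gripper_force: 25.0
```

```bash
python3 go.py 462 -326.7 155 -76.5 624.2 -174 155 -76.5 624.2 -174 56 -76.5
```

```text
t 32.3 grasp [ 462.6 -327.6   56.9] psi -76.5 tilt 0.04 open 59.6 F [-0.8  3.1  4.7] gf 25.0
turn z 0.0 shift [ -0.4  -1.  -98.1] q6 after 41.2
turn z 0.0 shift [ 193.4 -110.6    0. ] q6 after 60.9
turn z 0.0 shift [ 0.  0. 99.] q6 after 60.9
```

Request:
drive_tool --moves '[50,0,0,-8,0,0,0,50,0,0,-20,0,0,0,50,0,0,-28,0,0,0,50,0,0,-24,0,0,0,50,0,0,-12,0,0,0,50,0,0,-6,0,0,0,50,8,-5,0,0,0,0,50,18,-10,0,0,0,0]'

```text
t: 33.1
tool_pos: [0.4835, -0.3069, 0.3199]
orientation: [-3.119, -0.367, 0.003]
force: [0.8, 0.1, -3.5]
opening: 0.06
gripper_force: 25.0
```

Request:
drive_tool --moves '[50,28,-16,0,0,0,0,50,30,-17,0,0,0,0,50,30,-17,0,0,0,0,50,30,-17,0,0,0,0,50,25,-15,0,0,0,0,50,15,-9,0,0,0,0,50,9,-6,0,0,0,0,50,0,0,0,0,0,0]'

```text
t: 33.9
tool_pos: [0.624, -0.1727, 0.3203]
orientation: [-3.119, -0.372, 0.002]
force: [0.7, -0.5, -3.1]
opening: 0.0597
gripper_force: 25.0
```

Request:
drive_tool --moves '[50,0,0,0,0,0,0]'

```text
t: 34.0
tool_pos: [0.6232, -0.1742, 0.3208]
orientation: [3.12, 0.369, -0.002]
force: [-0.9, -0.1, -3.8]
opening: 0.0595
gripper_force: 25.0
```

```bash
python3 go.py 624.2 -174 57.4 -76.5
```

```text
t 34.0 grasp [ 623.  -174.2  153.5] psi -76.5 tilt 0.07 open 59.5 F [-0.9 -0.1 -3.8] gf 25.0
turn z 0.0 shift [ 1.2  0.1 96.1] q6 after 60.9
```

Request:
drive_tool --moves '[50,1,0,14,0,0,0,50,0,0,25,0,0,0,50,0,0,25,0,0,0,50,0,0,16,0,0,0,50,0,0,8,0,0,0,50,0,0,5,0,0,0,50,0,0,3,0,0,0,50,0,0,0,0,0,0]'

```text
t: 34.8
tool_pos: [0.625, -0.1735, 0.2259]
orientation: [3.119, 0.37, 0.001]
force: [-0.4, -0.6, -2.2]
opening: 0.0594
gripper_force: 25.0
```

Request:
drive_tool --moves '[50,0,0,0,0,0,0,93,0,0,0,0,0,0,93,0,0,0,0,0,0,93,0,0,0,0,0,0,93,0,0,0,0,0,0,93,0,0,0,0,0,0]'

```text
t: 35.4
tool_pos: [0.6248, -0.1734, 0.2256]
orientation: [3.12, 0.37, 0.0]
force: [-0.4, -0.6, 0.0]
opening: 0.0919
gripper_force: 0.0
```

Request:
drive_tool --moves '[93,0,0,-10,0,0,0,93,0,0,-25,0,0,0,93,0,0,-35,0,0,0,93,0,0,-35,0,0,0,93,0,0,-30,0,0,0,93,-40,20,0,0,0,0,93,-40,20,0,0,0,0,93,-40,20,0,0,0,0]'

```text
t: 36.2
tool_pos: [0.5211, -0.2602, 0.3616]
orientation: [3.118, 0.371, 0.002]
force: [0.9, -0.7, -0.2]
opening: 0.0933
gripper_force: 0.0
```

Request:
drive_tool --moves '[93,-40,25,0,0,0,0,93,-30,20,0,0,0,0,93,0,0,0,0,0,0,93,0,0,0,0,0,0]'

```text
t: 36.6
tool_pos: [0.4642, -0.3204, 0.3612]
orientation: [3.12, 0.366, 0.002]
force: [-0.2, 0.4, 0.5]
opening: 0.0932
gripper_force: 0.0
```

Run:
```python
from m import *
from go import go
from plant import robot
cs=[robot.read_camera(n) for n in("scene","side")]
cv2.imwrite("pics/end.png",cs[0]["color"][:,:,::-1]);cv2.imwrite("pics/endo.png",ortho(cs))
W,H,C=merged(cs);h,s,v=H.T
def show(n,k,f):print(n,k.sum(),W[k][:,2].max().round(3),f(trim(W[k][:,:2])))
show("pot",near(W,(.624,-.174),.06,.046,.063)&((h<18)|(h>170))&(s>60),lambda p:circ(p,.03))
show("tin",near(W,(.463,.315),.06,.025,.06)&(h>8)&(h<35),lambda p:circ(p,.028))
show("stand",near(W,(.624,.17),.07,.012,.03)&(h<20)&(s>150),rect)
show("pad",near(W,(.62,.17),.09,.0,.016)&(v<75)&(s<110),rect)
show("case",near(W,(.45,.006),.1,.028,.05)&(h>45)&(h<90)&(s>90),rect)
show("board",near(W,(.45,.005),.11,.0,.014)&(h<15)&(s>60)&(v<130),rect)
show("cup",near(W,(.61,-.003),.06,.02,.06),lambda p:circ(p,.029))
show("coaster",near(W,(.46,.31),.10,.0,.014)&((h<6)|(h>172))&(s>120),rect)
go()
```

```text
pot 145 0.063 [ 0.62464661 -0.17316792]
tin 412 0.06 [0.46229814 0.31615293]
stand 504 0.03 (624.7, 168.3, 75.3, 51.5, 19.3)
pad 971 0.012 (624.1, 169.2, 104.4, 100.6, 16.5)
case 1512 0.046 (452.8, 4.0, 142.5, 48.0, 14.0)
board 814 0.011 (451.9, 5.3, 171.5, 76.5, 13.4)
cup 928 0.059 [ 0.61069451 -0.00385385]
coaster 954 0.014 (463.8, 313.4, 100.1, 94.6, 16.3)
t 36.7 grasp [ 465.2 -319.3  193.5] psi -76.5 tilt 0.04 open 93.1 F [0.4 0.1 0.1] gf 0.0
```

View pics/end.png

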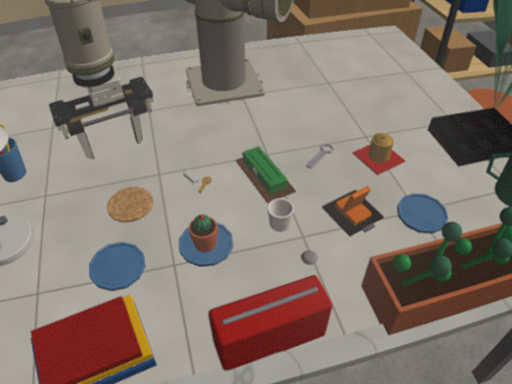

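View pics/endo.png

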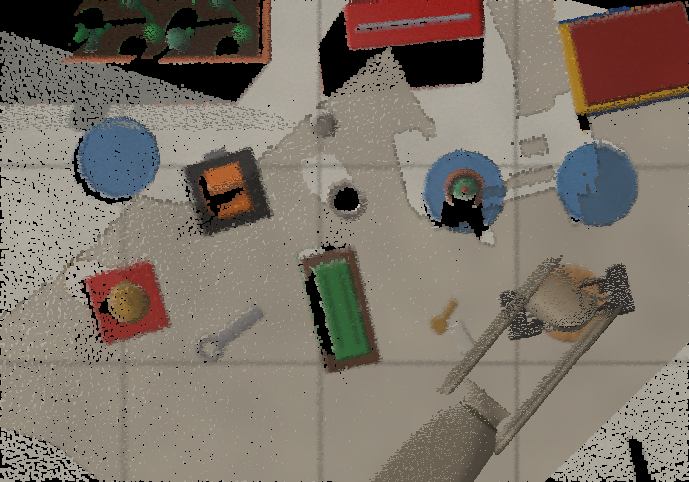

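All four stand upright and centred in their places: pot (204,235), stand (354,207), tin (381,150) and case (265,170). The cork mat at (130,203) is empty, the cup hasn't moved and the gripper is clear.

```bash
python3 -c "
from plant import robot
print(robot.close_job())"
```

```text
the job is handed in; nothing more can be done
None
```

The job is handed in at about 37 s: in the last camera check all four things stood upright within about 3 mm of the middle of their own places, the cork mat was empty, and the cup had not moved.

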